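Set the dish carriage to its viewing position

TASK

Bring the dish to the viewing position of the station: push the stop bar fully in by the round button at its end, then push the carriage by its upright front plate all the way to its end stop and let it go, so that it springs back and comes to rest against its stop pin half-way. Only push, with the fingertips or the outside of the fingers: do not touch or lift the dish on the carriage, and leave the things standing around alone.

Things in the scene. Friction and masses are not known exactly. Their poses are not given: they have to be found in the camera images.
- station: Fixed viewing station: dark grey base 270 x 180 x 30 mm. Origin on the bench under it; x = the way the carriage is pushed (away from the robot), y left, z up. Base spans x -140..130, y -78..102 mm. On it an aluminium carriage plate (195 x 137 mm, top 42 mm above the bench). A black guide (86 mm tall, x -58..-22, y 80..98 mm) carries the stop bar.
- carriage (a joint): Travel in m along the station's +x: 0 at rest, 0.075 at the end stop, 0.040 resting against the stop pin (viewing position). A spring drives it back, 4 N at 0, 7 N at the end stop; damper 35 N s/m. Let go before about 0.068 it may not be caught and then returns to 0.
- push_face (a point): Centre of the front face of the carriage's upright push plate (60 mm wide along y, from 42 to 87 mm above the bench; this point is at 64.5 mm). It is the face to push on, looks to the station's -x, and moves with the carriage. A sheet slopes down behind the plate. Axes as the station's.
- stop_bar (a joint): Position of the stop bar in m along the station's +y (to the left): 0 = pushed fully in (against a stop, pin clear of the lug), 0.018 = out (pin in the lug's way). It starts out, at 0.012 to 0.018, and stays where it is left (friction 1 N). The carriage's cam pushes it to 0.018.
- button_face (a point): Centre of the outer, flat round face (36 mm across) of the grey conical button at the left end of the stop bar, 67 mm above the bench; with the bar fully in it is 122 mm to the left of and 40 mm behind (towards the robot from) the station's origin, and 20 mm outside the base's edge. It looks to the station's +y: push it towards -y. Moves with the bar. Axes as the station's.
- seat (a point): Centre of the floor of the black ring (74 mm across outside, 6 mm high) on the carriage, 44 mm above the bench, in which the dish stands. Moves with the carriage. At rest 20 mm behind and 20 mm right of the station's origin.
- dish_mid (a point): Centre of the round clear dish (60 mm across, 15 mm high, about 30 g, a teal specimen rising to 22 mm inside) that stands in the ring on the carriage; half-way up. It rides along and must not be touched.
- spare_dish_mid (a point): Bystander: centre of a like dish with a purple specimen on the bench, 60 mm across, 15 mm high (22 mm with the specimen), left of the front of the station.
- syringe_mid (a point): Bystander: middle of a syringe lying on the bench left of the rear of the station, 135 mm long, 34 mm over its flange, 25 mm high; x along it.
- jar_mid (a point): Bystander: centre of an amber jar, 60 mm across and 85 mm tall, standing on the bench right of the station.
- head (a point): Lower end of the inclined barrel of the viewing head (26 to 36 mm thick), about 125 mm above the bench at its lowest; it rises away from here to a 220 mm tall post at x 105, y -62 mm of the station. Fixed to the station.
- stop_pin (a point): Lower end of the stop pin (8 mm thick) under the stop bar, 44 mm above the bench. With the bar out, a lug on the carriage is blocked by the pin after 16 mm of travel. With the bar in, the carriage runs free; from 0.052 to 0.070 its cam pushes the bar out again (1 to 5 N more), and on the way back the lug is caught by the pin.
Mind the look-alikes: they are no part of the job. Leave any green look-alike of the part that bears dish_mid alone.

How it is judged:
On the way, in this order (a step that is already met when the one before it is completed fails the run):
1. the stop bar is pushed fully in while the carriage is still at rest (value of joint stop_bar below 0.003 m and value of joint carriage below 0.018 m), for 0.1 s.
2. the carriage is pushed all the way to its end stop (value of joint carriage above 0.071 m), for 0.05 s.
At the end, for the whole second after the job is handed in: The carriage rests, released, against its stop pin half-way (0.040 m, within 4 mm), the stop bar is out (more than 10 mm), and the dish stands flat in its ring on the carriage (value of joint carriage between 0.036 and 0.044 m and velocity of joint carriage between -0.005 and 0.005 m/s and value of joint stop_bar above 0.01 m and horizontal distance between dish_mid and seat below 0.008 m and angle between dish_mid's own z axis and vertical below 0.1 rad and z of dish_mid in the frame of seat below 0.011 m); the robot touches nothing.
It fails at once if the dish on the carriage is touched by the fingers (contact force between the fingers and dish above 0.5 N).
It fails at once if the dish is lifted out of its ring (z of dish_mid in the frame of seat above 0.015 m).
It fails at once if a thing standing around is moved more than 20 mm or lifted (distance of any of spare_dish_mid, syringe_mid, jar_mid from where it was at the start of the episode above 0.02 m).
It also fails if it takes over 48 s, if anything falls off the work surface, if the arm or the gripper's body presses on something with over 40 N, if the wrist force passes 120 N, or if a joint passes its speed limit or range.

ROBOT

A 6-joint arm with a two-finger parallel gripper is mounted at the origin on the work surface. World frame = base frame: x ahead of the robot, y to its left, z up, the work surface at z = 0. Lengths are in m, angles in rad, forces in N, time in s.
With the tool pointing down it reaches from about 0.25 to 0.8 m from the base axis. Payload 8.5 kg.
Tool frame: the origin (TCP) lies between the finger pads; the fingertips stand 14 mm ahead of it and the grasp point (between the pads) lies 5 mm behind it (tip_extent is the distance from the TCP to the fingertips, in m); z points along the fingers, y is the direction in which the jaws open and shut (so a half turn about z gives the same grasp; the last joint's range is limited). The gripper opens to 85 mm and grips with 20 to 120 N. Pads are 22 mm wide; open, the fingers measure 114 mm over their backs; the gripper's body (76 mm by 85 mm) begins 54 mm behind the grasp point. The pads swing forward as they close: fully open they stand 13 mm farther back than shut.
Start: joints at [1.23, 0.238, -0.013, 1.319, 0, 1.571], TCP at [0.175, 0.495, 0.245] pointing down, gripper open.
Joint ranges: [-2.66, 2.66], [-1.03, 1.9], [-1.14, 1.46], [-1.82, 2.27], [-1.45, 1.34], [-3.14, 3.14]. Speed limits (rad/s): [2.22, 2.22, 2.79, 3.14, 3.14, 3.14].

INTERFACE

Orientations are given as a rotation vector (axis times angle).
In Python, from bench import * gives the robot as it stands.
- The arm moves only by the tool servo_tool, never from a script. Its argument "commands" is a list of rows, each an object with "fingers": the opening in per cent of the stroke, from 0 (shut) to 100 (fully open); "linear": the shift along the tool's x, y, z in cm, a list of three; "turn": the turn about the tool's z in rad. A call has 1 to 10 rows; each row shifts and turns the pose as measured when the row begins, along the tool's axes as they then stand; what a row does not reach is not made up. A row lasts 1/10 s, in which the tool goes at most 50 mm and 8.59 degrees, less where a joint would pass 70% of its speed; a pose out of reach is approached as far as the arm can. A call is refused whole if a number of a shift passes 5 or a number of a turn 0.15, either way. A call with a gripper value outside its range is refused whole. The fingers move at their own pace and stop on an object; "newtons" is the grip in N (left out, the last holds). Time passes only in rows, so rows that do not move let the fingers close. It gives the time, the measured TCP pose, the force and the opening at its end, in the units of the state.
- state(): the state, without advancing time (a new reading comes with each control period).
- read_camera(name): name is "scene" or "side" or "wrist"; returns a dict with "pixels" (400x640x3 uint8, red, green, blue), "range_z" (400x640 float32, m along the optical axis (not along the pixel's ray), 0 where there is no reading), "mtx" (3x3 intrinsics, pixels), "origin" and "rotation" of the camera in the world. Camera axes: x right, y up, looking along -z (the intrinsics and any distortion apply to the point x, -y, -z); pixel columns grow to the right and rows downward; lengths in m; the calibration is good to about 2 mm. A picture is of the moment at which its call begins.
- hand_in(): hands the job in, once; it reports no verdict.
The state is a dict: "time": time; "qpos": joint angles; "joint_vel": joint speeds; "tau": joint torques, N m; "position": TCP position; "ee_rot": TCP orientation; "force": force on the tool from outside, world axes, zero at the start; "ft_torque": the same for the moment, N m; "opening": opening from 0.0 (shut) to 1.0 (fully open).
Only numpy, scipy, OpenCV 4.12 (cv2) and the standard library are available. Lean on these libraries where they do the work, as an engineer would, in place of code of your own. Each camera call takes 0.05 s, during which the arm holds its last target.

## Working session

There is one attempt and no reset: what is moved stays moved. The work goes in short steps, Python scripts to look and compute and a tool call to move; the robot and the scene stay as the last step left them, time stands still between calls to the robot, and variables do not carry over. Pictures are saved under pics/ and viewed, and the job is handed in when it is done.

Besides the shell and the picture viewer there is one more tool, called after "Request:" as name([rows], argument=value, ...), one row to a line, values as JSON. servo_tool: Moves the arm, as the interface text tells. Its arguments: {"type":"object","properties":{"commands":{"type":"array"},"newtons":{"type":"number"}},"required":["commands"]}

```bash
mkdir -p pics; ls; python3 - <<'E'
from bench import *
import cv2,numpy as np
s=state();print(s)
for n in["scene","side","wrist"]:
    c=read_camera(n);cv2.imwrite(f"pics/a_{n}.png",c["pixels"][:,:,::-1]);np.savez(f"a_{n}.npz",**c)
    print(n,c["mtx"],c["origin"],c["rotation"],c.keys())
E
```

```text
pics
{'time': 0.0, 'qpos': array([ 1.22998550e+00,  2.38763383e-01, -1.42701987e-02,  1.31921298e+00,
        1.67596170e-05,  1.57079013e+00]), 'joint_vel': array([ 1.98551885e-05,  6.17990013e-05, -8.18504170e-04, -4.35820570e-04,
        1.49613677e-03,  1.29438357e-03]), 'tau': array([-5.47527907e-04, -5.38774109e+01,  3.46441555e+01,  1.80828857e-02,
       -1.11260611e-04, -2.57048441e-05]), 'position': array([0.1753402 , 0.49441897, 0.24468054]), 'ee_rot': array([-5.32703049e-01, -3.09583234e+00,  2.24036997e-03]), 'force': array([ 0.34306459, -0.32282291, -0.32405254]), 'ft_torque': array([ 0.02506383, -0.01409852,  0.00630997]), 'opening': 1.0018295922501483}
scene [[475.10963901   0.         319.84343295]
 [  0.         475.10963901 200.10960419]
 [  0.           0.           1.        ]] [ 1.19461693 -0.12310302  0.71600565] [0.65248799 0.54558776 1.27583539] dict_keys(['pixels', 'range_z', 'mtx', 'origin', 'rotation'])
side [[429.94552392   0.         314.74006354]
 [  0.         429.94552392 194.7103103 ]
 [  0.           0.           1.        ]] [0.44947    0.720765   0.74820928] [ 0.12526751 -1.19806105 -2.6498479 ] dict_keys(['pixels', 'range_z', 'mtx', 'origin', 'rotation'])
wrist [[281.18009597   0.         322.76132596]
 [  0.         281.18009597 196.04899721]
 [  0.           0.           1.        ]] [0.10126146 0.52111761 0.37394024] [-0.27398915 -0.19064663  1.21856559] dict_keys(['pixels', 'range_z', 'mtx', 'origin', 'rotation'])
```

View pics/a_scene.png

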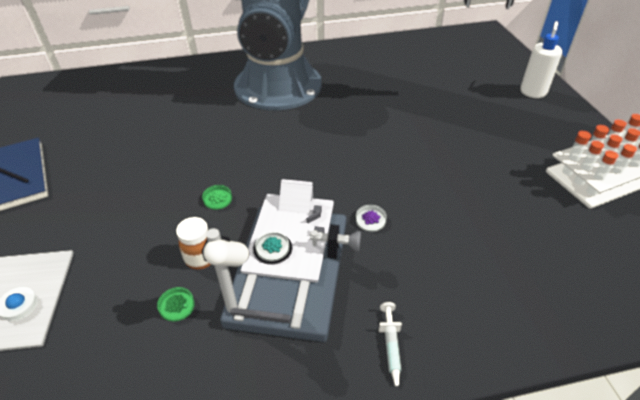

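View pics/a_side.png

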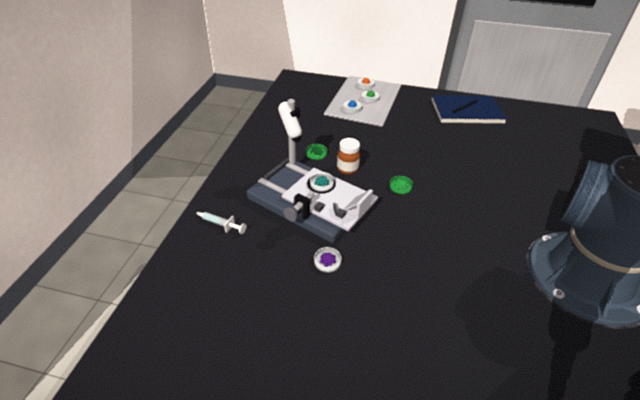

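View pics/a_wrist.png

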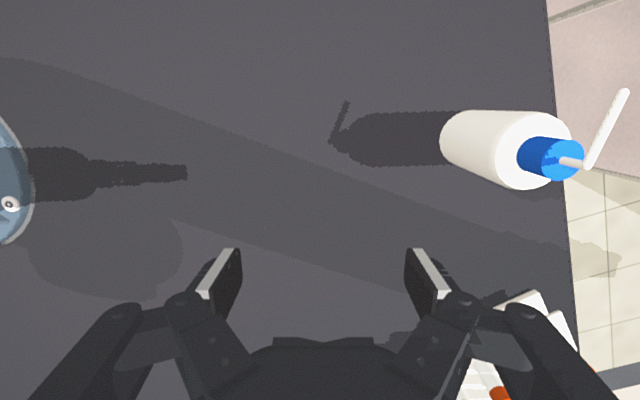

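The scene view shows the station at about (285,265), with its push plate at (296,195), the grey button at (355,240) and the teal dish at (272,246). The bystanders are the purple spare dish (371,217), the syringe (390,345) and the jar (194,243). The look-alikes are green dishes at (217,197) and (177,304), plus dishes on the white tray. Next I'll measure the station from the range data.

```bash
cat > h.py <<'E'
import numpy as np,cv2
from scipy.spatial.transform import Rotation as R
def cloud(c):
    K=c["mtx"];z=c["range_z"].astype(float);h,w=z.shape
    u,v=np.meshgrid(np.arange(w),np.arange(h))
    p=np.stack([(u-K[0,2])/K[0,0]*z,-(v-K[1,2])/K[1,1]*z,-z],-1)
    P=p@R.from_rotvec(c["rotation"]).as_matrix().T+c["origin"]
    P[z==0]=np.nan
    return P
def proj(c,P):
    K=c["mtx"];q=(np.atleast_2d(P)-c["origin"])@R.from_rotvec(c["rotation"]).as_matrix()
    return np.stack([K[0,0]*q[:,0]/-q[:,2]+K[0,2],K[1,1]*q[:,1]/q[:,2]+K[1,2]],-1)
E
python3 - <<'E'
from h import *
for n,pts in(("scene",[(296,188),(296,205),(355,240),(272,246),(371,217),(290,270),(340,220),(325,325),(232,320),(120,120),(388,330)]),("side",[(291,212),(327,260),(322,183),(345,190),(360,200),(350,60+240),(220,222)])):
    c=dict(np.load(f"a_{n}.npz"));P=cloud(c)
    for u,v in pts: print(n,u,v,P[v,u].round(4))
    im=c["pixels"][:,:,::-1]
    y0,y1,x0,x1=(150,350,150,420) if n=="scene" else (80,280,180,420)
    cv2.imwrite(f"pics/b_{n}.png",cv2.resize(im[y0:y1,x0:x1],None,fx=2.8,fy=2.8,interpolation=cv2.INTER_CUBIC))
    m=(np.abs(P[...,2]-0.042)<.004)&(P[...,0]>.2)
    g=im.min(-1)>130
    m2=(m&g).astype(np.uint8)
    k,l,st,_=cv2.connectedComponentsWithStats(m2); i=1+np.argmax(st[1:,4])
    q=P[l==i][:,:2]; r=cv2.minAreaRect((q*1000).astype(np.float32)); print(n,"plate",len(q),r)
    m=(np.abs(P[...,2]-0.030)<.005)&(P[...,0]>.2)
    k,l,st,_=cv2.connectedComponentsWithStats(m.astype(np.uint8)); i=1+np.argmax(st[1:,4])
    q=P[l==i][:,:2]; r=cv2.minAreaRect((q*1000).astype(np.float32)); print(n,"base",len(q),r,cv2.boxPoints(r))
E
```

```text
scene 296 188 [ 0.5218 -0.0346  0.0799]
scene 296 205 [ 0.5401 -0.0393  0.0517]
scene 355 240 [0.6758 0.0428 0.0794]
scene 272 246 [ 0.6398 -0.1006  0.0594]
scene 371 217 [0.5745 0.106  0.0181]
scene 290 270 [ 0.6854 -0.0767  0.0407]
scene 340 220 [0.5775 0.0409 0.0282]
scene 325 325 [ 0.7986 -0.0391  0.0296]
scene 232 320 [ 0.7538 -0.1863  0.026 ]
scene 120 120 [ 0.0693 -0.4277 -0.0057]
scene 388 330 [0.8236 0.0606 0.0181]
scene plate 3646 ((599.9903564453125, -63.444671630859375), (137.39064025878906, 197.9636993408203), 68.76496124267578)
scene base 5136 ((693.6569213867188, -90.22021484375), (178.10693359375, 192.32785034179688), 68.93946838378906) [[ 571.9149   -138.76813 ]
 [ 751.3955   -207.88193 ]
 [ 815.3989    -41.672302]
 [ 635.91833    27.441498]]
side 291 212 [0.6605 0.0525 0.0774]
side 327 260 [0.5603 0.1175 0.0168]
side 322 183 [ 0.6216 -0.0881  0.0576]
side 345 190 [ 0.5633 -0.0952  0.0417]
side 360 200 [ 0.5156 -0.0146  0.0895]
side 350 300 [0.4932 0.1963 0.0017]
side 220 222 [0.8323 0.0706 0.0184]
side plate 1304 ((569.604248046875, -52.930816650390625), (140.02232360839844, 138.96923828125), 68.72061157226562)
side base 1361 ((716.8823852539062, -100.19448852539062), (181.34622192382812, 131.9871826171875), 67.6264877319336) [[ 621.3425   -158.92192 ]
 [ 743.39404  -209.16191 ]
 [ 812.42224   -41.467056]
 [ 690.3707      8.772934]]
```

View pics/b_scene.png

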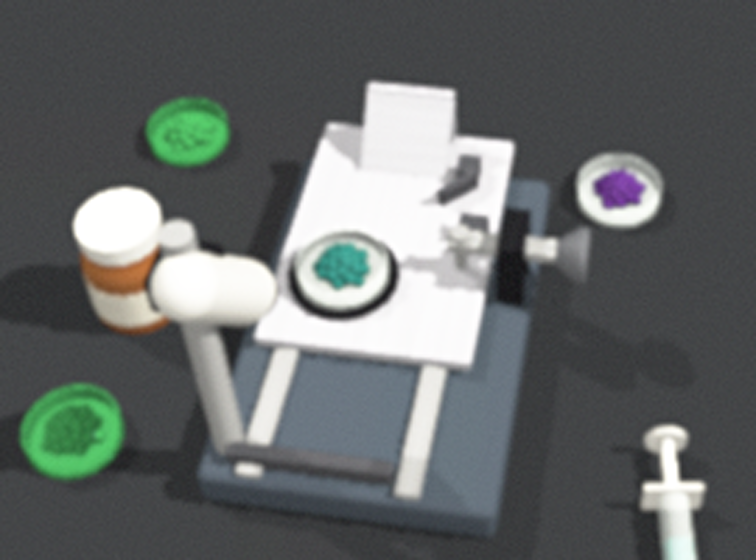

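View pics/b_side.png

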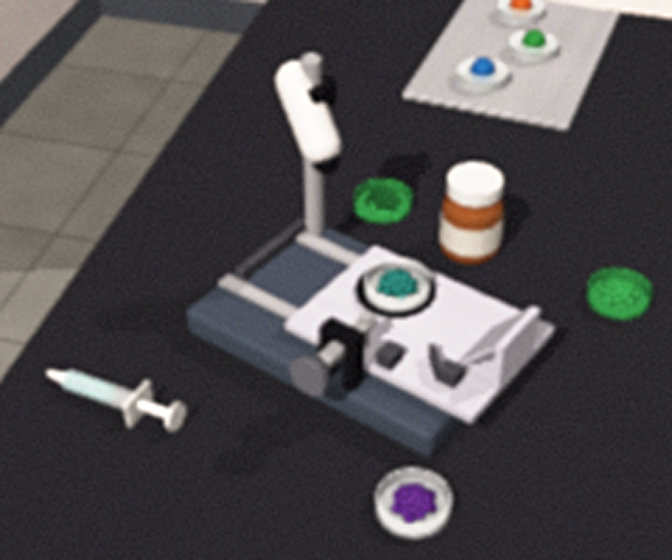

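```bash
cat >> h.py <<'E'
def ray(c,u,v):
    K=c["mtx"];d=np.array([(u-K[0,2])/K[0,0],-(v-K[1,2])/K[1,1],-1.])
    return np.array(c["origin"]),R.from_rotvec(c["rotation"]).as_matrix()@d
def onz(c,u,v,z):
    o,d=ray(c,u,v);return o+d*(z-o[2])/d[2]
def tri(c1,p1,c2,p2):
    o1,d1=ray(c1,*p1);o2,d2=ray(c2,*p2)
    s=np.linalg.lstsq(np.stack([d1,-d2],1),o2-o1,rcond=None)[0]
    a,b=o1+s[0]*d1,o2+s[1]*d2;return (a+b)/2,np.linalg.norm(a-b)
E
python3 - <<'E'
from h import *
S=dict(np.load("a_scene.npz"));D=dict(np.load("a_side.npz"))
def ctr(c,lo,hi,roi):
    hsv=cv2.cvtColor(c["pixels"],cv2.COLOR_RGB2HSV);m=cv2.inRange(hsv,lo,hi)
    y0,y1,x0,x1=roi;k=np.zeros_like(m);k[y0:y1,x0:x1]=m[y0:y1,x0:x1]
    k=(k>0).astype(np.uint8);n,l,st,ce=cv2.connectedComponentsWithStats(k);i=1+np.argmax(st[1:,4]);return ce[i],st[i]
a=ctr(S,(80,90,40),(98,255,255),(220,270,240,310));b=ctr(D,(80,90,40),(98,255,255),(165,205,295,345))
print(a,b,"teal",tri(S,a[0],D,b[0]))
a=ctr(S,(125,90,40),(155,255,255),(190,240,340,400));b=ctr(D,(125,90,40),(155,255,255),(240,280,300,350))
print("purple",tri(S,a[0],D,b[0]))
sc=lambda x,y:(150+x/2.8-.3,150+y/2.8-.3); sd=lambda x,y:(180+x/2.8-.3,80+y/2.8-.3)
print("plate top scene",onz(S,*sc(369,82),.087),onz(S,*sc(456,90),.087))
print("carr top corners scene",[onz(S,*sc(*p),.042).round(4) for p in((329,123),(514,141),(472,367),(253,341))])
print("base corners scene",[onz(S,*sc(*p),.030).round(4) for p in((550,182),(495,522),(203,482))])
print("base corners side",[onz(D,*sd(*p),.030).round(4) for p in((432,440),(190,314))])
print("carr side",[onz(D,*sd(*p),.042).round(4) for p in((472,420),(553,326),(287,327),(375,246))])
print("plate top side",onz(D,*sd(537,309),.087))
print("button side face centre on z=.067",onz(D,*sd(310,373),.067), "scene",onz(S,*sc(586,254),.067))
th=np.radians(-21.15);u=np.array([np.cos(th),np.sin(th)]);v=np.array([-u[1],u[0]])
# origin estimates from base corners
for c,p,xy in((S,sc(550,182),(-140,102)),(S,sc(495,522),(130,102)),(S,sc(203,482),(130,-78)),(D,sd(432,440),(-140,102)),(D,sd(190,314),(130,102))):
    q=onz(c,*p,.03)[:2]-(xy[0]*u+xy[1]*v)/1000;print("O",q.round(4))
E
```

```text
(array([272.06965174, 244.46268657]), array([263, 238,  18,  15, 201], dtype=int32)) (array([321.51041667, 180.875     ]), array([315, 176,  14,  10,  96], dtype=int32)) teal (array([ 0.62727168, -0.10077996,  0.05140804]), np.float64(0.004063799032518528))
purple (array([0.56295399, 0.10783598, 0.00728903]), np.float64(0.0035040425016553685))
plate top scene [ 0.49729242 -0.05894726  0.087     ] [ 0.51940496 -0.00089629  0.087     ]
carr top corners scene [array([ 0.4849, -0.0899,  0.042 ]), array([0.5337, 0.0376, 0.042 ]), array([ 0.7199, -0.0332,  0.042 ]), array([ 0.67 , -0.163,  0.042])]
base corners scene [array([0.568 , 0.0558, 0.03  ]), array([ 0.8188, -0.0412,  0.03  ]), array([ 0.7562, -0.2019,  0.03  ])]
base corners side [array([0.5581, 0.0581, 0.03  ]), array([ 0.8024, -0.0369,  0.03  ])]
carr side [array([0.5294, 0.0391, 0.042 ]), array([ 0.4815, -0.093 ,  0.042 ]), array([ 0.7082, -0.0301,  0.042 ]), array([ 0.6619, -0.163 ,  0.042 ])]
plate top side [ 0.4954753  -0.05908687  0.087     ]
button side face centre on z=.067 [0.66422096 0.04535431 0.067     ] scene [0.66818931 0.05265562 0.067     ]
O [ 0.6617 -0.0899]
O [ 0.6607 -0.0894]
O [ 0.6631 -0.0822]
O [ 0.6518 -0.0875]
O [ 0.6444 -0.0851]
```

Request:
servo_tool([
  {"fingers":0,"linear":[-4.7,-1.6,0],"turn":0.03},
  {"fingers":0,"linear":[-4.7,-1.6,0],"turn":0},
  {"fingers":0,"linear":[-4.7,-1.6,0],"turn":0},
  {"fingers":0,"linear":[-4.7,-1.6,0],"turn":0},
  {"fingers":0,"linear":[-4.7,-1.6,0],"turn":0},
  {"fingers":0,"linear":[-4.7,-1.6,0],"turn":0},
  {"fingers":0,"linear":[-4.7,-1.6,0],"turn":0},
  {"fingers":0,"linear":[-4.7,-1.6,0],"turn":0},
  {"fingers":0,"linear":[-4.7,-1.6,0],"turn":0},
  {"fingers":0,"linear":[0,0,0],"turn":0},
], newtons=40)

```text
time: 1.15
position: [0.5236, 0.2043, 0.2418]
ee_rot: [-0.57, -3.088, 0.004]
force: [0.5, 0.8, -0.1]
opening: 0.003
```

```bash
cat > go.py <<'E'
from bench import *
from h import *
import sys
O=np.array([.656,-.088]);th=np.radians(-21.15);U=np.array([np.cos(th),np.sin(th)]);V=np.array([-U[1],U[0]])
def rep(xs,ys,z):
    s=state();M=R.from_rotvec(s["ee_rot"]).as_matrix();p=np.array(s["position"])
    t=np.r_[O+xs*U+ys*V,z];q=p[:2]-O
    print("t",s["time"],"pos",p.round(4),"station",(q@U).round(4),(q@V).round(4),"F",np.round(s["force"],2),"open",round(s["opening"],3))
    print("tool y ang",np.degrees(np.arctan2(M[1,1],M[0,1])).round(2),"z",M[:,2].round(3),"shift cm",((t-p)@M*100).round(2), "q",np.round(s["qpos"],2))
if __name__=="__main__": rep(*map(float,sys.argv[1:4]))
E
python3 go.py -.04 .18 .245
```

```text
t 1.15 pos [0.5236 0.2043 0.2418] station -0.2289 0.2249 F [ 0.47  0.79 -0.11] open 0.003
tool y ang 69.1 z [-0.002 -0.002 -1.   ] shift cm [-18.87  -4.57  -0.32] q [ 0.37  0.31  0.07  1.34 -0.    0.74]
```

Request:
servo_tool([
  {"fingers":0,"linear":[-4,-1,0],"turn":0},
  {"fingers":0,"linear":[-4,-1,0],"turn":0},
  {"fingers":0,"linear":[-4,-1,2],"turn":0},
  {"fingers":0,"linear":[-4,-1,3],"turn":0},
  {"fingers":0,"linear":[-3,-0.5,3],"turn":0},
  {"fingers":0,"linear":[0,0,0],"turn":0},
])

```text
time: 1.75
position: [0.6895, 0.0903, 0.1584]
ee_rot: [-0.571, -3.087, 0.002]
force: [-0.4, -0.2, -0.7]
opening: 0.0
```

```bash
python3 go.py -.04 .18 .06; python3 - <<'E'
from bench import *
from h import *
o=[]
for n in["scene","side","wrist"]:
    c=read_camera(n);np.savez(f"c_{n}.npz",**c);im=c["pixels"][:,:,::-1]
    if n=="scene": im=im[120:320,200:440]
    if n=="side": im=im[110:290,210:420]
    if n=="wrist": cv2.imwrite("pics/c_wrist.png",im)
    else:o.append(cv2.resize(im,(720,590 if n=="scene" else 590)))
    
cv2.imwrite("pics/c_s.png",cv2.resize(np.hstack(o),(800,330)))
E
```

```text
t 1.75 pos [0.6895 0.0903 0.1584] station -0.0331 0.1783 F [-0.41 -0.23 -0.65] open 0.0
tool y ang 69.06 z [-0.003 -0.001 -1.   ] shift cm [0.67 0.19 9.84] q [ 0.13  0.57  0.29  1.29 -0.    0.5 ]
```

View pics/c_s.png

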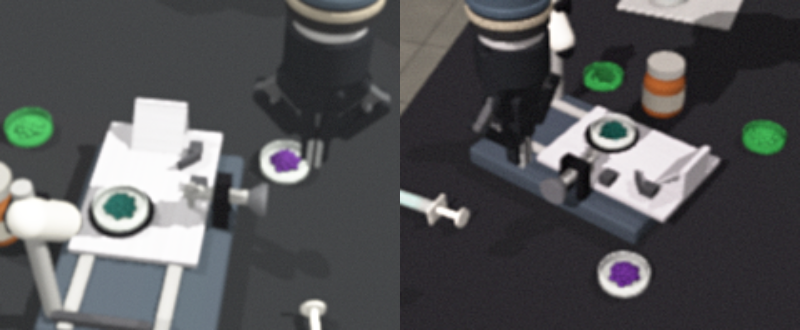

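View pics/c_wrist.png

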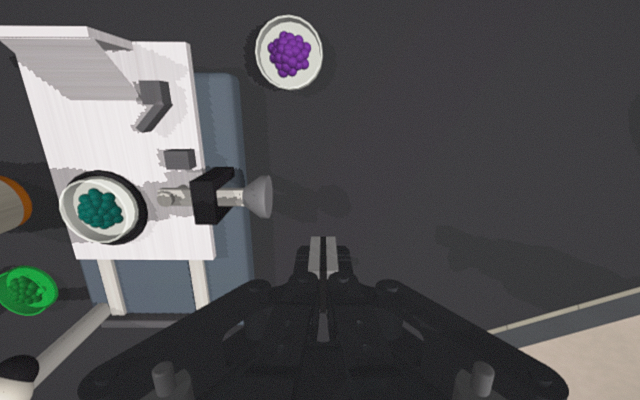

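The side and wrist views show the tool beside the button. In the wrist picture the button face's right rim is at about (270,197), the spare dish at (289,52) and the push plate's top edge runs (0,30)–(90,30). The bar is out. I'll refine the poses from this close view.

```bash
python3 - <<'E'
from h import *
from go import O,U,V
c=dict(np.load("c_wrist.npz"));P=cloud(c)
st=lambda p:(np.r_[(p[:2]-O)@U,(p[:2]-O)@V,p[2]]*1000).round(1)
print("button rim on .067",st(onz(c,271,197,.067)),"top rim pix",st(P[197,262]),st(P[197,268]))
print("spare",st(onz(c,289,52,.015)))
for n,p,z in(("base L rear corner (-140,102)",(240,76),.03),("carr rear left",(189,43),.042),("carr front left",(215,259),.042),("plate top left",(88,27),.087),("guide top corners",(234,168),.086),("guide",(205,174),.086),("guide",(197,222),.086)):
    print(n,st(onz(c,*p,z)),st(P[p[1],p[0]]))
hsv=cv2.cvtColor(c["pixels"],cv2.COLOR_RGB2HSV);m=cv2.inRange(hsv,(80,90,30),(98,255,255));M=cv2.moments(m);print("teal",M['m10']/M['m00'],M['m01']/M['m00'],st(onz(c,M['m10']/M['m00'],M['m01']/M['m00'],.058)))
b=P[170:225,240:275].reshape(-1,3);b=b[(b[:,2]>.045)];q=np.array([st(x) for x in b]);print("button cloud",q.min(0),q.max(0),np.median(q,0), np.percentile(q,[5,95],axis=0))
cv2.imwrite("pics/d.png",cv2.resize(c["pixels"][150:250,150:300,::-1],None,fx=5,fy=5,interpolation=cv2.INTER_CUBIC))
E
```

```text
button rim on .067 [-39.5 136.3  67. ] top rim pix [-45.  132.5  83.8] [-39.8 133.9  68. ]
spare [-158.   149.4   15. ]
base L rear corner (-140,102) [-136.8  108.2   30. ] [-139.3  100.7    2.1]
carr rear left [-159.8   73.1   42. ] [-167.6   55.1   -0.2]
carr front left [34.7 71.5 42. ] [41.  66.9 31.3]
plate top left [-160.4   28.9   87. ] [-179.8  -33.9    1.8]
guide top corners [-68.4 113.5  86. ] [-56.   95.3  29.2]
guide [-63.8  91.3  86. ] [-58.3  81.6  63.3]
guide [-24.7  80.1  86. ] [-25.1  80.6  87. ]
teal 98.89778129952457 209.29556259904913 [-24.4 -19.   58. ]
button cloud [-57.9 110.4  51.9] [-22.8 134.3  87.1] [-43.4  129.4   78.45] [[-55.8   114.2    60.255]
 [-28.4   134.1    85.515]]
```

View pics/d.png

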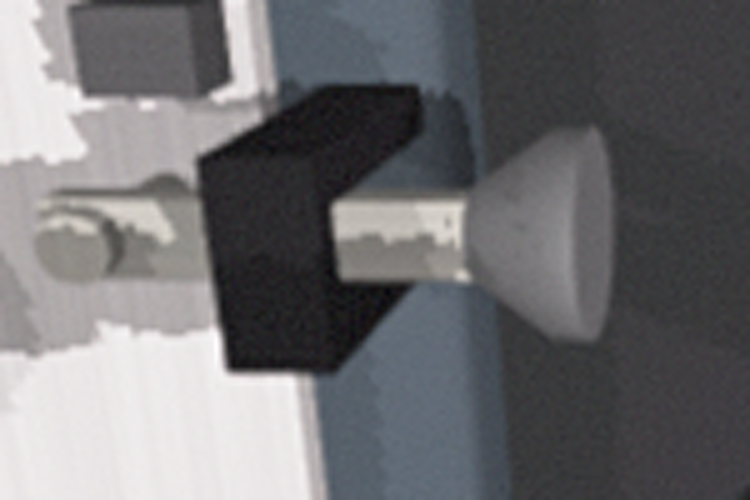

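Request:
servo_tool([
  {"fingers":0,"linear":[0.6,0,3],"turn":0},
  {"fingers":0,"linear":[0,0,3],"turn":0},
  {"fingers":0,"linear":[0,0,3],"turn":0},
  {"fingers":0,"linear":[0,0,1],"turn":0},
  {"fingers":0,"linear":[0,0,0],"turn":0},
])

```text
time: 2.4
position: [0.6835, 0.1018, 0.073]
ee_rot: [0.554, 3.076, 0.01]
force: [-0.8, -0.2, 0.2]
opening: 0.005
```

```bash
python3 go.py -.04 .137 .06; python3 - <<'E'
from bench import *
from h import *
o=[]
for n in["scene","side","wrist"]:
    c=read_camera(n);im=c["pixels"][:,:,::-1]
    if n=="scene": im=im[150:300,260:440]
    if n=="side": im=im[130:280,230:410]
    o.append(cv2.resize(im,(400,333) if n!="wrist" else (400,250)))
cv2.imwrite("pics/e.png",np.vstack([np.hstack(o[:2]),np.pad(o[2],((0,0),(0,400),(0,0)))]))
E
```

```text
t 2.4 pos [0.6835 0.1018 0.073 ] station -0.0428 0.187 F [-0.81 -0.19  0.17] open 0.005
tool y ang 69.58 z [ 0.017  0.004 -1.   ] shift cm [-0.2  -5.01  1.26] q [0.15 0.6  0.11 1.07 0.   0.5 ]
```

View pics/e.png

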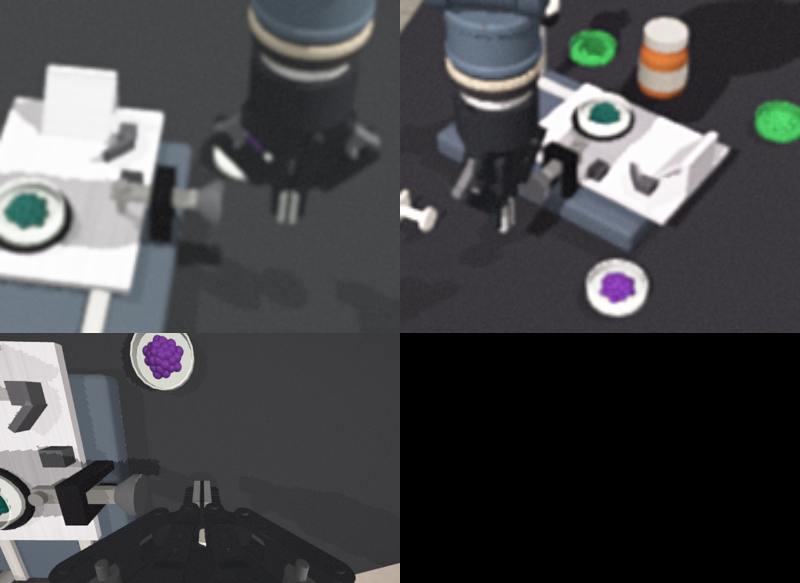

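Request:
servo_tool([
  {"fingers":0,"linear":[-0.2,-1.5,0],"turn":0},
  {"fingers":0,"linear":[0,-1.5,0],"turn":0},
  {"fingers":0,"linear":[0,-0.5,0],"turn":0},
  {"fingers":0,"linear":[0,-0.5,0],"turn":0},
  {"fingers":0,"linear":[0,0,0],"turn":0},
])

```text
time: 3.05
position: [0.6737, 0.0594, 0.0787]
ee_rot: [0.555, 3.067, 0.014]
force: [-0.5, -0.5, 0.5]
opening: -0.002
```

```bash
python3 go.py -.04 .137 .07
```

```text
t 3.05 pos [0.6737 0.0594 0.0787] station -0.0367 0.1439 F [-0.53 -0.54  0.46] open -0.002
tool y ang 69.49 z [ 0.026  0.005 -1.   ] shift cm [ 0.36 -0.7   0.86] q [0.09 0.56 0.06 1.04 0.   0.45]
```

Request:
servo_tool([
  {"fingers":0,"linear":[0.2,-0.3,0.6],"turn":0},
  {"fingers":0,"linear":[0,-0.4,0.3],"turn":0},
  {"fingers":0,"linear":[0,-0.3,0],"turn":0},
  {"fingers":0,"linear":[0,0,0],"turn":0},
])

```text
time: 3.45
position: [0.6689, 0.0508, 0.0689]
ee_rot: [0.554, 3.066, 0.016]
force: [1.3, 2.1, 1.3]
opening: -0.003
```

```bash
python3 go.py -.04 .137 .07; python3 - <<'E'
from bench import *
from h import *
o=[]
for n in["scene","side","wrist"]:
    c=read_camera(n);im=c["pixels"][:,:,::-1]
    if n=="scene": im=im[150:300,260:440]
    if n=="side": im=im[130:280,230:410]
    o.append(cv2.resize(im,(400,333) if n!="wrist" else (400,250)))
cv2.imwrite("pics/f.png",np.vstack([np.hstack(o[:2]),np.pad(o[2],((0,0),(0,400),(0,0)))]))
E
```

```text
t 3.45 pos [0.6689 0.0508 0.0689] station -0.0381 0.1341 F [1.33 2.12 1.26] open -0.003
tool y ang 69.51 z [ 0.027  0.006 -1.   ] shift cm [ 0.19  0.29 -0.11] q [0.07 0.56 0.03 1.01 0.   0.43]
```

View pics/f.png

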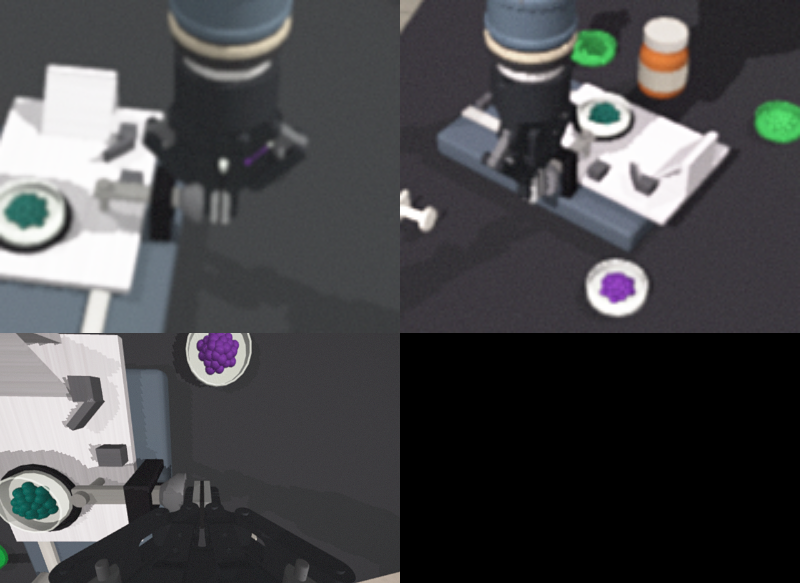

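Request:
servo_tool([
  {"fingers":0,"linear":[0,-0.4,0],"turn":0},
  {"fingers":0,"linear":[0,-0.4,0],"turn":0},
  {"fingers":0,"linear":[0,-0.4,0],"turn":0},
])

```text
time: 3.9
position: [0.6686, 0.0505, 0.0696]
ee_rot: [0.541, 3.065, 0.048]
force: [5.6, 19.0, -4.3]
opening: -0.001
```

```bash
python3 go.py -.04 .137 .07
```

```text
t 3.9 pos [0.6686 0.0505 0.0696] station -0.0382 0.1337 F [ 5.64 18.97 -4.31] open -0.001
tool y ang 70.0 z [ 0.034  0.025 -0.999] shift cm [ 0.17  0.34 -0.03] q [0.07 0.56 0.02 1.   0.02 0.42]
```

Request:
servo_tool([
  {"fingers":0,"linear":[0,1.5,0],"turn":0},
  {"fingers":0,"linear":[0,3,-1],"turn":0},
  {"fingers":0,"linear":[1,1,-4],"turn":0},
  {"fingers":0,"linear":[4,0,-4],"turn":0},
  {"fingers":0,"linear":[4,0,0],"turn":0},
  {"fingers":0,"linear":[4,-1,0],"turn":0},
  {"fingers":0,"linear":[3,-3,0],"turn":0},
  {"fingers":0,"linear":[0,0,0],"turn":0},
])

```text
time: 4.7
position: [0.5186, 0.1208, 0.1538]
ee_rot: [0.54, 3.069, 0.039]
force: [-0.2, 0.1, -0.7]
opening: -0.001
```

```bash
python3 go.py -.21 0 .066; python3 - <<'E'
from bench import *
from h import *
o=[]
for n in["scene","side","wrist"]:
    c=read_camera(n);np.savez(f"g_{n}.npz",**c);im=c["pixels"][:,:,::-1]
    if n=="scene": im=im[150:300,260:440]
    if n=="side": im=im[130:280,230:410]
    o.append(cv2.resize(im,(400,333) if n!="wrist" else (400,250)))
cv2.imwrite("pics/g.png",np.vstack([np.hstack(o[:2]),np.pad(o[2],((0,0),(0,400),(0,0)))]))
E
```

```text
t 4.7 pos [0.5186 0.1208 0.1538] station -0.2035 0.1452 F [-0.16  0.09 -0.7 ] open -0.001
tool y ang 70.06 z [ 0.029  0.021 -0.999] shift cm [  1.13 -14.75   8.33] q [ 0.22  0.27 -0.21  1.06  0.01  0.57]
```

View pics/g.png

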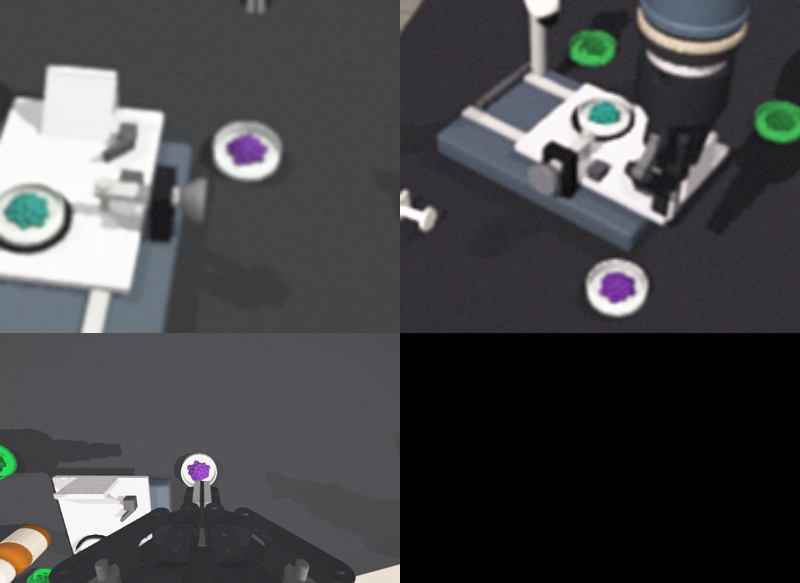

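Request:
servo_tool([
  {"fingers":0,"linear":[2,-3,0],"turn":0.015},
  {"fingers":0,"linear":[1,-4,0],"turn":0},
  {"fingers":0,"linear":[0,-4,0],"turn":0},
  {"fingers":0,"linear":[0,-3.5,0],"turn":0},
  {"fingers":0,"linear":[0,0,0],"turn":0},
])

```text
time: 5.35
position: [0.4525, -0.0052, 0.1491]
ee_rot: [0.559, 3.054, 0.045]
force: [0.7, 0.4, -0.0]
opening: 0.0
```

```bash
python3 go.py -.21 0 .066; python3 - <<'E'
from bench import *
from h import *
from go import O,U,V
c=read_camera("wrist");np.savez("i_wrist.npz",**c);cv2.imwrite("pics/i.png",c["pixels"][:,:,::-1])
c=dict(np.load("g_wrist.npz"));cv2.imwrite("pics/g2.png",cv2.resize(c["pixels"][210:330,70:270,::-1],None,fx=4,fy=4,interpolation=cv2.INTER_CUBIC))
E
```

```text
t 5.35 pos [ 0.4525 -0.0052  0.1491] station -0.2197 0.0038 F [ 0.65  0.42 -0.02] open 0.0
tool y ang 69.27 z [ 0.041  0.022 -0.999] shift cm [-0.71 -0.67  8.32] q [-0.03  0.14 -0.39  0.99  0.02  0.34]
```

View pics/i.png

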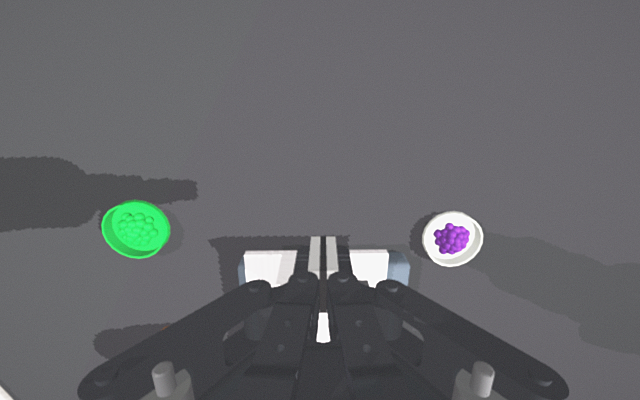

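View pics/g2.png

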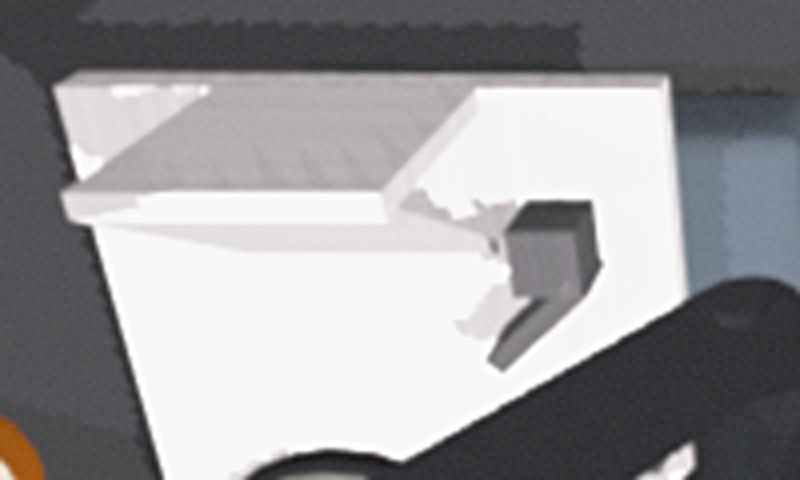

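```bash
python3 - <<'E'
from h import *
from go import O,U,V
st=lambda p:(np.r_[(p[:2]-O)@U,(p[:2]-O)@V,p[2]]*1000).round(1)
c=dict(np.load("g_wrist.npz"))
print(st(onz(c,87.2,257.2,.087)),st(onz(c,166,257.2,.087)),"bottom R",st(onz(c,188.5,231.7,.042)),"spare",st(onz(c,199/400*640,137/250*400,.015)))
print("carr rear", st(onz(c,85,228,.042)),st(onz(c,236,228.7,.042)))
E
```

```text
[-160.5  -30.8   87. ] [-160.5   28.9   87. ] bottom R [-160.1   27.6   42. ] spare [-161.4  149.1   15. ]
carr rear [-163.5  -65.1   42. ] [-163.4   71.7   42. ]
```

The plate's top corners come out 59.7 mm apart, against 60 mm given. That puts the face at station x = -160 mm and y = -1 mm. I'll descend behind it.

Request:
servo_tool([
  {"fingers":0,"linear":[0.5,-0.4,3],"turn":0},
  {"fingers":0,"linear":[0,0,3],"turn":0},
  {"fingers":0,"linear":[0,0,2],"turn":0},
  {"fingers":0,"linear":[0,0,0],"turn":0},
])

```text
time: 5.8
position: [0.4593, -0.0031, 0.0682]
ee_rot: [0.56, 3.046, 0.048]
force: [-0.3, 0.5, 0.1]
opening: 0.0
```

```bash
python3 go.py -.172 0 .066
```

```text
t 5.8 pos [ 0.4593 -0.0031  0.0682] station -0.2141 0.0082 F [-0.26  0.49  0.1 ] open 0.0
tool y ang 69.22 z [ 0.049  0.023 -0.999] shift cm [-4.19 -0.86  0.35] q [-0.02  0.23 -0.52  0.77  0.02  0.34]
```

Request:
servo_tool([
  {"fingers":0,"linear":[-2,-0.8,0.2],"turn":0},
  {"fingers":0,"linear":[-1.5,0,0.1],"turn":0},
  {"fingers":0,"linear":[-1,0,0.1],"turn":0},
  {"fingers":0,"linear":[-0.5,0,0],"turn":0},
])

```text
time: 6.2
position: [0.5061, -0.0265, 0.0668]
ee_rot: [0.556, 3.051, 0.048]
force: [-6.8, -0.9, -1.4]
opening: 0.005
```

```bash
python3 go.py -.097 0 .066
```

```text
t 6.2 pos [ 0.5061 -0.0265  0.0668] station -0.162 0.0033 F [-6.79 -0.95 -1.43] open 0.005
tool y ang 69.39 z [ 0.045  0.023 -0.999] shift cm [-6.49 -0.39  0.28] q [-0.07  0.31 -0.41  0.81  0.03  0.29]
```

Request:
servo_tool([
  {"fingers":0,"linear":[-1.2,-0.1,0.1],"turn":0},
  {"fingers":0,"linear":[-1.2,-0.1,0],"turn":0},
  {"fingers":0,"linear":[-1.2,0,0.1],"turn":0},
  {"fingers":0,"linear":[-1.2,0,0],"turn":0},
])

```text
time: 6.6
position: [0.5448, -0.0415, 0.066]
ee_rot: [0.555, 3.069, 0.052]
force: [-9.7, 0.8, 0.5]
opening: -0.001
```

```bash
python3 go.py -.097 0 .066
```

```text
t 6.6 pos [ 0.5448 -0.0415  0.066 ] station -0.1205 0.0032 F [-9.69  0.8   0.47] open -0.001
tool y ang 69.52 z [ 0.028  0.029 -0.999] shift cm [-2.35 -0.35  0.03] q [-0.09  0.38 -0.3   0.87  0.03  0.27]
```

Request:
servo_tool([
  {"fingers":0,"linear":[-1.2,0,0],"turn":0},
  {"fingers":0,"linear":[-1.2,0,0],"turn":0},
  {"fingers":0,"linear":[-0.8,0,0],"turn":0},
  {"fingers":0,"linear":[-0.7,0,0],"turn":0},
])

```text
time: 7.0
position: [0.5671, -0.0503, 0.0659]
ee_rot: [-0.554, -3.08, -0.054]
force: [-37.5, 12.9, 28.3]
opening: -0.001
```

```bash
python3 go.py -.097 0 .066
```

```text
t 7.0 pos [ 0.5671 -0.0503  0.0659] station -0.0965 0.0031 F [-37.54  12.9   28.26] open -0.001
tool y ang 69.58 z [-0.005  0.036 -0.999] shift cm [ 0.05 -0.31 -0.02] q [-0.11  0.43 -0.21  0.94  0.04  0.25]
```

Request:
servo_tool([
  {"fingers":0,"linear":[-0.1,0,0],"turn":0},
  {"fingers":0,"linear":[2,0,0],"turn":0},
  {"fingers":0,"linear":[4,0,0],"turn":0},
  {"fingers":0,"linear":[4,0,0],"turn":0},
  {"fingers":0,"linear":[4,0,-2],"turn":0},
  {"fingers":0,"linear":[1,0,-4],"turn":0},
  {"fingers":0,"linear":[0,0,-3],"turn":0},
  {"fingers":0,"linear":[0,0,0],"turn":0},
])

```text
time: 7.8
position: [0.425, 0.0033, 0.1651]
ee_rot: [-0.55, -3.079, -0.055]
force: [0.3, 0.2, 0.3]
opening: 0.002
```

```bash
python3 go.py -.097 0 .066; python3 - <<'E'
from bench import *
from h import *
from go import O,U,V
o=[]
st=lambda p:(np.r_[(p[:2]-O)@U,(p[:2]-O)@V,p[2]]*1000).round(1)
C={}
for n in["scene","side"]:
    c=read_camera(n);np.savez(f"k_{n}.npz",**c);C[n]=c;im=c["pixels"][:,:,::-1]
    hsv=cv2.cvtColor(c["pixels"],cv2.COLOR_RGB2HSV);m=cv2.inRange(hsv,(80,90,40),(98,255,255));
    k,l,s,ce=cv2.connectedComponentsWithStats(m);i=1+np.argmax(s[1:,4]);print(n,ce[i],s[i],"teal now",st(onz(c,*ce[i],.056)))
    if n=="scene": print("teal before",st(onz(c,272.07,244.46,.056)))
    else: print("before",st(onz(c,321.51,180.875,.056)))
    if n=="scene": im=im[150:350,190:430]
    if n=="side": im=im[100:300,220:460]
    o.append(cv2.resize(im,(640,533))[:, :])
cv2.imwrite("pics/k1.png",o[0]);cv2.imwrite("pics/k2.png",o[1])
E
```

```text
t 7.8 pos [0.425  0.0033 0.1651] station -0.2484 0.0018 F [0.27 0.21 0.3 ] open 0.002
tool y ang 69.74 z [-0.007  0.037 -0.999] shift cm [-15.33  -0.73   9.59] q [-0.02  0.12 -0.38  1.08  0.04  0.34]
scene [267.25225225 261.23423423] [258 254  19  16 222] teal now [ 21.6 -18.9  56. ]
teal before [-16.9 -19.2  56. ]
side [309.11458333 175.05208333] [303 171  13   9  96] teal now [ 13.6 -20.7  56. ]
before [-25.3 -20.3  56. ]
```

View pics/k1.png

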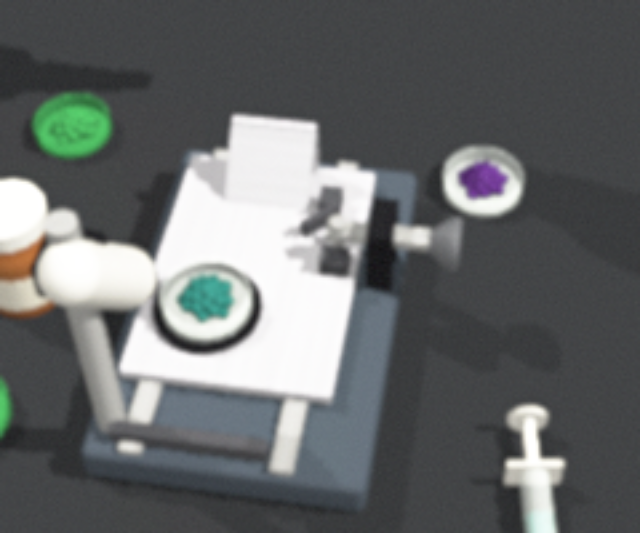

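View pics/k2.png

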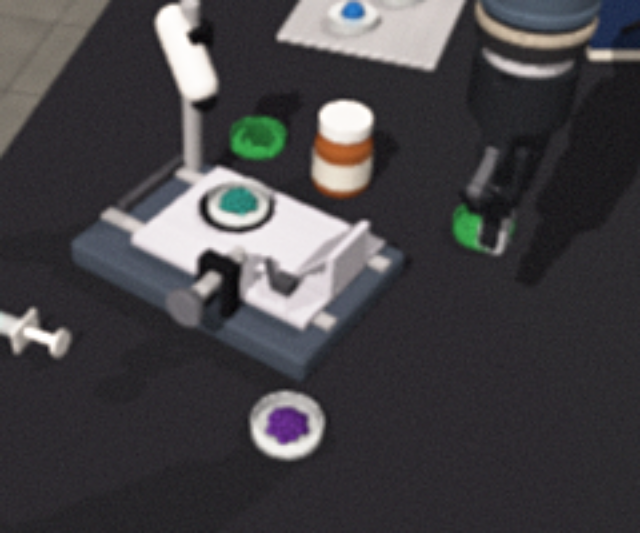

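The dish has moved 38.5 mm (scene) and 38.9 mm (side). The bar is out again, with the button at (450,243) in the first crop. The dish sits in its ring, and the bystanders look unmoved. I'll check that the carriage is at rest, then hand in.

Request:
servo_tool([
  {"fingers":0,"linear":[0,0,0],"turn":0},
  {"fingers":0,"linear":[0,0,0],"turn":0},
  {"fingers":0,"linear":[0,0,0],"turn":0},
  {"fingers":0,"linear":[0,0,0],"turn":0},
  {"fingers":0,"linear":[0,0,0],"turn":0},
])

```text
time: 8.4
position: [0.4235, 0.0033, 0.159]
ee_rot: [-0.549, -3.07, -0.052]
force: [-0.4, -0.6, -0.8]
opening: -0.0
```

```bash
python3 - <<'E'
from bench import *
from h import *
c=read_camera("scene");hsv=cv2.cvtColor(c["pixels"],cv2.COLOR_RGB2HSV)
for lo,hi in(((80,90,40),(98,255,255)),((125,90,40),(155,255,255))):
    for d in(c,dict(np.load("k_scene.npz")),dict(np.load("a_scene.npz"))):
        m=cv2.inRange(cv2.cvtColor(d["pixels"],cv2.COLOR_RGB2HSV),lo,hi)
        k,l,s,ce=cv2.connectedComponentsWithStats(m);i=1+np.argmax(s[1:,4]);print(ce[i].round(2),end=" ")
    print()
print(state()["force"]); print(hand_in())
E
```

```text
[267.23 261.2 ] [267.25 261.23] [272.07 244.46] 
[370.58 217.13] [370.58 217.13] [370.59 217.01] 
[-0.09225719  0.16527768  0.76052587]
the job is handed in; nothing more can be done
None
```

I handed the job in at about 8.5 s, and my last checks agree that the dish is at the viewing position; `hand_in()` gives no verdict.

**What I did:**
- **Stop bar:** I pushed it in by the button until it stopped moving, at about 20 N.
- **Carriage:** I pushed it by its front plate to the end stop. The force rose to about 40 N sideways plus 28 N upward, which I did not look into.
- **Release:** I then backed off and lifted clear.

**Last checks:**
- **Carriage:** the dish moved 38.5 mm in the scene camera and 38.9 mm in the side camera, against 40 mm ± 4. Two pictures about 0.6 s apart showed no further motion.
- **Stop bar:** the pictures show it out again; I did not measure how far.
- **Dish:** it looks flat in its ring. I did not measure its tilt or how well it is centred.
- **Bystanders:** the spare dish is unmoved in the image. The jar and syringe look untouched, judged by eye only.
- **Robot:** it stands clear, with under 1 N on the tool.

**Disagreements:** the two cameras differ by about 8 mm on absolute positions along the station's x. The tool tilted 2–3° during the moves. Neither affected the pushes.

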